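# Seat the matching pitch comb leaf in the demonstration screw

## Task

Find the thread pitch comb leaf whose teeth match the big demonstration screw, and lay it on the screw stand's ledge with all its teeth fully home in the threads, so that it sits flat and square to the screw. Let go of it there, and leave the two other leaves where they lie.

Things in the scene. Friction and masses are not known exactly. Their poses are not given: they have to be found in the camera images.
- leaf: Matching comb leaf: steel plate 60 (x) x 88 (y) x 5 mm thick; on its +x edge 4 round-tipped teeth 8 mm wide, 14 long, spaced 22 (y = -33, -11, 11, 33). Grey grip block on it, 30 (x) x 12 (y) mm, top 40 mm above the underside, centred at x = -30, y = 0. Origin: underside, middle of the tooth-root edge; x the way the teeth point, z up. 0.16 kg.
- seat (a point): Leaf's origin and axes when home: on the fixed ledge's top (clear x -95..-7, y -90..90 mm), 45.5 mm above the bench, mid-screw. x points to the screw, y along it. Screw: steel, 64 mm across, pitch 22, axis at x = 32, top 34.5 above the ledge. Ridges 10 wide at y = 0, +-22, +-44..; grooves between, so the leaf fits also 22 or 44 mm aside, lowered or slid in along x; 2 mm play each side.
- leaf_fine: Like leaf (same plate, grip block, tooth length, origin and axes), on the bench, but with 8 narrow teeth 5 mm wide, spaced 11 mm: it does not fit the screw and must stay where it lies.
- leaf_coarse: Like leaf (same plate, grip block, tooth length, origin and axes), on the bench, but with 3 broad teeth 13 mm wide, spaced 33 mm: it does not fit the screw and must stay where it lies.

How it is judged (in metres and radians):
At the end, for the whole second after the job is handed in: The matching leaf rests on the ledge, teeth in the threads: at most 8 mm short of home in x, within 55 mm of the seat along the screw (all four teeth in threads), underside within 4 mm of ledge height, level and square to the screw within 10 degrees; released, at rest (x of leaf in the frame of seat between -0.008 and 0.006 m and y of leaf in the frame of seat between -0.055 and 0.055 m and z of leaf in the frame of seat between -0.004 and 0.004 m and angle between leaf's own z axis and vertical below 0.17 rad and angle between the x axis of leaf and the x axis of seat, either way round below 0.17 rad and linear speed of leaf below 0.02 m/s); the robot touches nothing.
It fails at once if the fine leaf is moved by more than 40 mm (distance of leaf_fine from where it was at the start of the episode above 0.04 m).
It fails at once if the coarse leaf is moved by more than 40 mm (distance of leaf_coarse from where it was at the start of the episode above 0.04 m).
It also fails if it takes over 38 s, if anything falls off the work surface, if the arm or the gripper's body presses on something with over 40 N, if the wrist force passes 120 N, or if a joint passes its speed limit or range.

## Robot

A 6-joint arm with a two-finger parallel gripper is mounted at the origin on the work surface. World frame = base frame: x ahead of the robot, y to its left, z up, the work surface at z = 0. Lengths are in mm, angles in rad, forces in N, time in s.
With the tool pointing down it reaches from about 275 to 825 mm from the base axis. Payload 5.2 kg.
Tool frame: the origin (TCP) lies on the centre line of the jaws, within the pads' length; the fingertips stand 17 mm ahead of it and the grasp point (between the pads) lies 2 mm behind it (tip_reach is the distance from the TCP to the fingertips, in mm); z points along the fingers, x is the direction in which the jaws open and shut, and the axes are right-handed (so a half turn about z gives the same grasp; the last joint's range is limited). The gripper opens to 93 mm and grips with 3 to 60 N. Pads are 15 mm wide; open, the fingers measure 128 mm over their backs; the gripper's body (75 mm by 188 mm) begins 65 mm behind the grasp point.
Start: joints at [-1.341, 0.259, 1.535, -0, 1.348, -0.203], TCP at [230.698, -499.283, 235.653] pointing down, gripper open.
Joint ranges: [-3.14, 3.14], [-0.91, 2.08], [0.19, 2.58], [-1.22, 4.36], [0.22, 2.71], [-3.12, 3.12]. Speed limits (rad/s): [2.57, 2.57, 3.14, 3.14, 3.14, 3.14].

## Interface

Orientations are given as a unit quaternion [x, y, z, w].
In Python, from plant import * gives the robot as it stands.
- The arm moves only by the shell command python3 -m handwheel 'ROWS' [FORCE]. ROWS is JSON, a list of rows, each a list of 5 numbers: the shift along the tool's x, y, z in mm, then the turn about the tool's z in degrees, then the opening, from -1 (shut) to 1 (fully open). A call has 1 to 12 rows; each row shifts and turns the commanded pose from where the row before left it, along the tool's axes as they then stand; what a row does not reach is not made up. A row lasts 1/8 s, in which the tool goes at most 62.5 mm and 10.7 degrees, less where a joint would pass 70% of its speed; a pose out of reach is approached as far as the arm can. A call with a gripper value outside its range is refused whole. The fingers move at their own pace and stop on an object; FORCE is the grip in N (left out, the last holds). Time passes only in rows, so rows that do not move let the fingers close. It gives the time, the measured TCP pose, the force and the opening at its end, in the units of the state.
- get_state(): the state, without advancing time (a new reading comes with each control period).
- grab_frame(name): name is "scene" or "top" or "wrist"; returns a dict with "frame" (400x640x3 uint8, red, green, blue), "range_z" (400x640 float32, mm along the optical axis (not along the pixel's ray), 0 where there is no reading), "fx", "fy", "cx", "cy" (pixels), "world_to_cam" (4x4, takes a point from world to camera coordinates); the wrist camera has in their place "tool_from_camera" (4x4, takes a point from camera to tool coordinates, whose origin is the TCP and whose axes are the tool frame's). Camera axes: x right, y down, z forward; pixel columns grow to the right and rows downward; lengths in mm; the calibration is good to about 2 mm. A picture is of the moment at which its call begins: read the wrist's pose just before it.
- sign_off(): hands the job in, once; it reports no verdict.
Trained networks look in the newest picture that a camera, given by its name, has taken for a name from the list of things; names that differ only in an ending like _2 or _b are one class to them, and where a whole thing is asked for, a point or a joint stands for the part that bears it (a point fixed in the world has none). Each returns a list of dicts, best first, with "conf" (0 to 1); they miss things now and then, are a little off and sometimes report something else, mostly with a low value. They report only what shows in the picture. A call takes as long as a camera call.
- spot_in(thing, camera): "box" ([left, top, width, height] in pixels, round what is visible of it).
The state is a dict: "t": time; "joint_positions": joint angles; "qd": joint speeds; "joint_efforts": joint torques, N m; "tool_pos": TCP position; "ee_rot": TCP orientation; "wrist_force": force on the tool from outside, world axes, zero at the start; "moment": the same for the moment, N m; "width": opening from 0.0 (shut) to 1.0 (fully open).
Only numpy, scipy, OpenCV 4.12 (cv2) and the standard library are available. Lean on these libraries where they do the work, as an engineer would, in place of code of your own. Each camera call takes 0.05 s, during which the arm holds its last target. There are 200 camera calls.

## Working session

There is one attempt and no reset: what is moved stays moved. The work goes in short steps, Python scripts to look and compute and a shell command to move; the robot and the scene stay as the last step left them, time stands still between calls to the robot, and variables do not carry over. Pictures are saved under pics/ and viewed, about 8 in all and at most 12, crops included, and the job is handed in when it is done.

```bash
mkdir -p pics; ls; python3 - <<'E'
from plant import *
import cv2,numpy as np
ims=[]
for c in("top","scene"):
    f=grab_frame(c);np.savez(f"pics/{c}.npz",**f)
    im=f["frame"][:,:,::-1].copy()
    for n in("leaf","leaf_fine","leaf_coarse","seat"):
        try:
            for d in spot_in(n,c)[:3]:print(c,n,np.round(d["box"]),round(d["conf"],2))
        except Exception as e:print(c,n,e)
    cv2.imwrite(f"pics/{c}.png",im)
print(get_state())
E
```

```text
pics
top leaf [175. 212.  44.  40.] 0.85
top leaf_fine [272. 231.  46.  38.] 0.66
top leaf_coarse [240. 162.  42.  38.] 0.55
top seat [367. 147. 107.  85.] 0.84
scene leaf [403. 164.  38.  30.] 0.62
scene leaf_fine [304. 165.  45.  31.] 0.85
scene leaf_coarse [353. 204.  49.  34.] 0.64
scene seat [114. 198. 138.  84.] 0.58
{'t': 0.5, 'joint_positions': array([-1.34080227e+00,  2.58639389e-01,  1.53506740e+00,  2.10717917e-05,
        1.34798373e+00, -2.02781424e-01]), 'qd': array([-0.00051173, -0.00260015, -0.00168118, -0.0009102 , -0.00013719,
       -0.00186275]), 'joint_efforts': array([-1.01783011e-03, -4.36813509e+01, -2.84073776e+01,  7.18080159e-02,
        3.23381543e-02, -3.12066413e-05]), 'tool_pos': array([ 230.69796901, -499.25478974,  235.6044205 ]), 'ee_rot': array([ 8.42433315e-01, -5.38800619e-01, -2.79050345e-05, -4.14935764e-05]), 'wrist_force': array([-0.27455298,  0.57710286,  0.04719799]), 'moment': array([ 0.01147953, -0.05052121, -0.00990061]), 'width': 1.0006693113883638}
```

```bash
python3 - <<'E'
import cv2,numpy as np
a=cv2.imread("pics/top.png")[130:290,150:490]
cv2.imwrite("pics/top_c.png",cv2.resize(a,(800,376),interpolation=cv2.INTER_CUBIC))
f=np.load("pics/top.npz")
M=np.linalg.inv(f["world_to_cam"]);print(np.round(M,3),f["fx"])
def P(u,v):
    z=f["range_z"][int(v),int(u)];return (M@[(u-f["cx"])*z/f["fx"],(v-f["cy"])*z/f["fy"],z,1])[:3].round(1)
for u,v in((197,232),(295,250),(261,181),(420,190)):print(u,v,P(u,v))
E
```

```text
[[-2.80000e-02 -9.83000e-01  1.82000e-01  3.74122e+02]
 [-9.99000e-01  2.10000e-02 -3.80000e-02  7.60970e+01]
 [ 3.40000e-02 -1.83000e-01 -9.83000e-01  9.65303e+02]
 [ 0.00000e+00  0.00000e+00  0.00000e+00  1.00000e+00]] 397.87036822766663
197 232 [475.  326.2  25.8]
295 250 [428.1  98.1   8. ]
261 181 [590.2 174.7  44.1]
420 190 [ 559.8 -202.    47.5]
```

View pics/top_c.png

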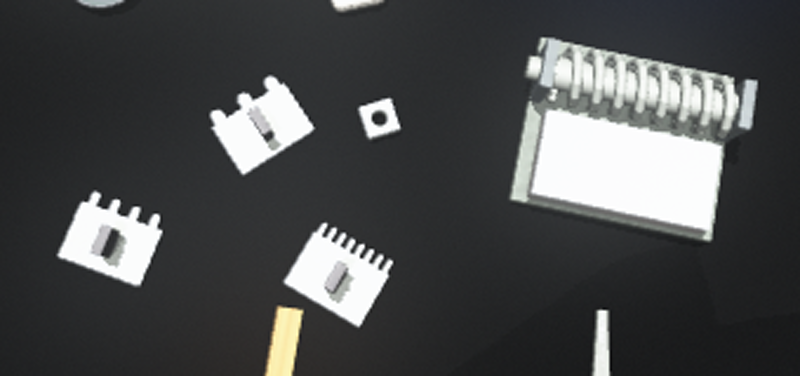

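View pics/scene.png

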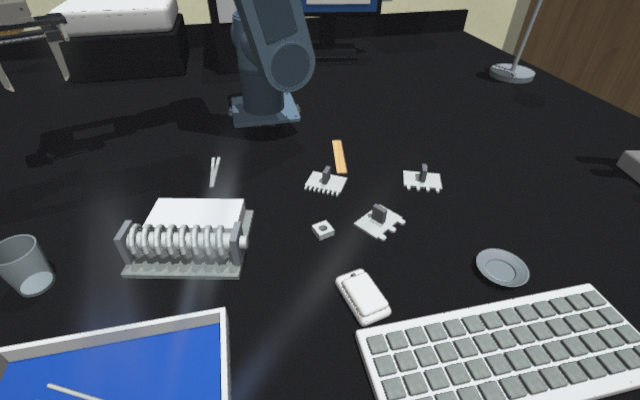

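The top crop shows the four-toothed leaf at about (110,240), which is full-frame (197,232) and agrees with the network's "leaf". The coarse leaf is at (262,125) and the fine one at (338,275). The stand is at right, with its white ledge centred at about (627,175). In the scene view the screw's teeth side faces away from the robot.

```bash
cat > h.py <<'E'
import numpy as np,cv2
from scipy.spatial.transform import Rotation as R
def cloud(f,M):
    z=f["range_z"].astype(float);v,u=np.indices(z.shape)
    p=np.stack([(u-f["cx"])*z/f["fx"],(v-f["cy"])*z/f["fy"],z],-1)
    return p@M[:3,:3].T+M[:3,3]
def rays(f,M,zp):   # pixel grid intersected with plane z=zp
    v,u=np.indices(f["range_z"].shape)
    d=np.stack([(u-f["cx"])/f["fx"],(v-f["cy"])/f["fy"],np.ones(u.shape)],-1)@M[:3,:3].T
    return M[:3,3]+d*((zp-M[2,3])/d[...,2])[...,None]
def toolM(s,f):
    T=np.eye(4);T[:3,:3]=R.from_quat(s["ee_rot"]).as_matrix();T[:3,3]=s["tool_pos"]
    return T@f["tool_from_camera"]
E
python3 - <<'E'
from h import *
f=dict(np.load("pics/top.npz"));M=np.linalg.inv(f["world_to_cam"])
g=f["frame"].min(2);C=cloud(f,M)
def rect(box,zp,thr):
    x,y,w,h=box;m=np.zeros(g.shape,bool);m[y:y+h,x:x+w]=g[y:y+h,x:x+w]>thr
    n,l,st,_=cv2.connectedComponentsWithStats(m.astype(np.uint8));k=1+st[1:,4].argmax();m=l==k
    p=rays(f,M,zp)[m][:,:2].astype(np.float32)
    r=cv2.minAreaRect(p);print(r,cv2.boxPoints(r).round(1).tolist(),"medz",np.median(C[m][:,2]))
rect((165,203,62,58),5,120)
rect((372,172,90,62),45.5,215)
b=C[203:262,165:228].reshape(-1,3);b=b[b[:,2]>20];print("grip",len(b),np.median(b,0),b[:,2].max(), cv2.minAreaRect(b[:,:2].astype(np.float32)))
s=C[140:240,360:480].reshape(-1,3);s=s[(s[:,2]>64)];print("screw",len(s),s.mean(0),s[:,2].max());
c=s[:,:2]-s[:,:2].mean(0);print(np.linalg.svd(c,full_matrices=False)[2][0])
E
```

```text
((480.7525634765625, 330.4203186035156), (90.19812774658203, 74.68501281738281), 68.1083755493164) [[429.29998779296875, 302.5], [498.6000061035156, 274.70001220703125], [532.2000122070312, 358.29998779296875], [462.8999938964844, 386.20001220703125]] medz 6.725343842182042
((533.1461181640625, -192.14056396484375), (181.31849670410156, 89.04893493652344), 76.6566390991211) [[468.8999938964844, -270.1000061035156], [555.5, -290.6000061035156], [597.4000244140625, -114.19999694824219], [510.70001220703125, -93.69999694824219]] medz 47.29622888387007
grip 115 [471.19428804 329.15433767  40.86938904] 965.3034164961164 ((432.3363342285156, 204.697021484375), (280.75006103515625, 29.782995223999023), 71.70032501220703)
screw 1463 [ 603.90112616 -205.79610802   97.22988958] 965.3034164961164
[ 0.19717061 -0.98036919]
```

```bash
python3 -m handwheel '[[-43,-38,0,0,1],[-43,-38,0,0,1],[-43,-38,0,0,1],[-43,-38,0,0,1],[-43,-38,0,0,1],[-43,-38,0,0,1],[-43,-38,0,0,1],[-43,-38,0,0,1],[-43,-38,0,0,1],[-43,-38,0,0,1],[-43,-38,0,0,1],[-43,-38,0,0,1]]'
cat >> h.py <<'E'
def togo(s,target,ang):
    """tool-axes shift to target [x,y,z] and turn about tool z to bring tool x to world angle ang (mod 180)"""
    r=R.from_quat(s["ee_rot"]).as_matrix();d=r.T@(np.array(target)-s["tool_pos"])
    a=np.degrees(np.arctan2(r[1,0],r[0,0]));t=-(ang-a);t=(t+90)%180-90
    print("tool",np.round(s["tool_pos"],1),"ang",a.round(2),"shift",d.round(1),"turn",round(t,2),"t",s["t"],"F",s["wrist_force"].round(1),"w",round(s["width"],3))
E
python3 - <<'E'
from h import *
from plant import *
togo(get_state(),[474,333,200],-111.9)
E
```

```text
t: 2.0
tool_pos: [428.6, 162.5, 236.0]
ee_rot: [0.843, -0.539, 0.001, -0.0]
wrist_force: [1.0, -0.4, 1.0]
width: 1.001
tool [428.6 162.5 236. ] ang -65.18 shift [-135.7 -112.8   36. ] turn 46.72 t 2.0 F [ 1.  -0.4  1. ] w 1.001
```

```bash
python3 -m handwheel '[[-45,-37.5,0,0,1],[-45,-37.5,0,0,1],[-45,-37.5,16,0,1],[0,0,20,10,1],[0,0,0,10,1],[0,0,0,10,1],[0,0,0,10,1],[0,0,0,6.7,1],[0,0,0,0,1]]'
python3 - <<'E'
from h import *
from plant import *
s=get_state();f=grab_frame("wrist");M=toolM(s,f)
togo(s,[474,333,200],-111.9);print(f["tool_from_camera"].round(2).tolist())
d=spot_in("leaf","wrist");print([(np.round(x["box"]),x["conf"]) for x in d])
im=f["frame"][:,:,::-1];cv2.imwrite("pics/w1.png",im)
C=cloud(f,M);z=C[...,2];ok=f["range_z"]>0
near=np.hypot(C[...,0]-474,C[...,1]-333)<75
m=ok&near&(z<15)&(f["frame"].min(2)>120)
m&=rays(f,M,5)[...,0]>0
p=rays(f,M,5)[m][:,:2].astype(np.float32);print("plate",len(p),cv2.minAreaRect(p),np.median(z[m]))
b=C[ok&near&(z>30)&(z<50)];print("grip",len(b),np.median(b,0),cv2.minAreaRect(b[:,:2].astype(np.float32)))
E
```

```text
t: 3.12
tool_pos: [473.8, 330.2, 199.6]
ee_rot: [-0.56, 0.828, 0.0, 0.0]
wrist_force: [-0.5, 0.0, 0.6]
width: 1.002
tool [473.8 330.2 199.6] ang -111.84 shift [-2.7  0.8 -0.4] turn 0.06 t 3.125 F [-0.5  0.   0.6] w 1.002
[[1.0, 0.0, 0.0, 0.48], [-0.0, 0.96, 0.29, -82.24], [-0.0, -0.29, 0.96, -149.3], [0.0, 0.0, 0.0, 1.0]]
[(array([278., 138.,  84.,  70.]), 0.94)]
plate 5055 ((480.3046875, 328.2972106933594), (90.15090942382812, 74.37753295898438), 68.2048110961914) 5.147638562943428
grip 418 [475.08596764 329.79615282  39.88276161] ((474.3763122558594, 330.18658447265625), (11.421646118164062, 29.538166046142578), 68.26689147949219)
```

View pics/w1.png

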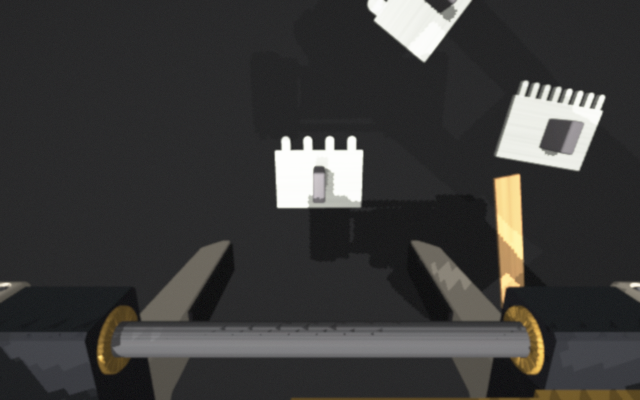

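The wrist image shows the four-tooth leaf at (278..362, 138..208), teeth up (tool −y), with its grip block at (320,183). The block lies straight below the tool at z ≈ 40, so I descend and grip.

```bash
python3 -m handwheel '[[0,0,50,0,1],[0,0,50,0,1],[0,0,42,0,0.6],[0,0,20,0,0.4],[0,0,10,0,0.4],[0,0,0,0,-1],[0,0,0,0,-1],[0,0,0,0,-1],[0,0,0,0,-1],[0,0,0,0,-1]]' 40
```

```text
t: 4.47
tool_pos: [473.9, 330.2, 28.0]
ee_rot: [-0.56, 0.829, -0.0, 0.0]
wrist_force: [1.4, 0.1, 0.0]
width: 0.216
```

```bash
python3 -m handwheel '[[0,0,0,0,-1],[0,0,0,0,-1],[0,0,0,0,-1],[0,0,-5,0,-1],[0,0,-30,0,-1],[0,0,-50,0,-1],[0,0,-50,0,-1],[0,0,-37,0,-1],[0,0,0,0,-1]]' 40
python3 - <<'E'
from h import *
from plant import *
togo(get_state(),[474,-100,200],-103.3)
s=get_state();f=grab_frame("wrist")
cv2.imwrite("pics/w2.png",f["frame"][:,:,::-1])
E
```

```text
t: 5.6
tool_pos: [475.4, 330.8, 203.0]
ee_rot: [-0.56, 0.829, -0.001, 0.003]
wrist_force: [0.2, -0.2, -2.2]
width: 0.125
tool [475.4 330.8 203. ] ang -111.9 shift [ 400.3 -159.4    1.9] turn -8.6 t 5.6 F [ 0.2 -0.2 -2.2] w 0.125
```

View pics/w2.png

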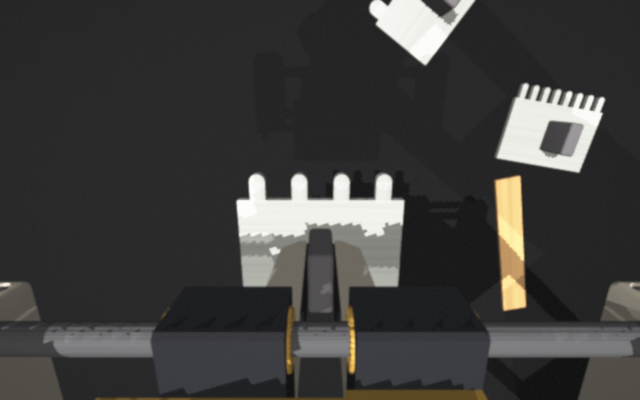

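The leaf is held square and level: its teeth are at columns 257–384, row 175, and the width of 0.125 is about 11.6 mm. The other leaves have not moved.

```bash
python3 -m handwheel '[[46.6,-23,0,0,-1],[46.6,-23,0,0,-1],[46.6,-23,0,0,-1],[46.6,-23,0,0,-1],[46.6,-23,0,0,-1],[46.6,-23,0,0,-1],[46.6,-23,0,0,-1],[46.6,-23,0,0,-1],[46.6,-23,0,0,-1],[46.6,-23,0,0,-1],[0,0,15,-8.6,-1],[0,0,25,0,-1]]' 40
python3 -m handwheel '[[0,0,0,0,-1]]'
python3 - <<'E'
from h import *
from plant import *
s=get_state();f=grab_frame("wrist");M=toolM(s,f)
a=np.radians(-13.3);togo(s,[514.7,-187.8,160],-103.3)
np.savez("pics/w3.npz",**f,M=M,tp=s["tool_pos"])
cv2.imwrite("pics/w3.png",f["frame"][:,:,::-1])
# leaf in tool axes
Ct=cloud(f,f["tool_from_camera"]);z=Ct[...,2]
print("tool z col320:",[(v,Ct[v,257].round(1).tolist()) for v in range(165,280,10)])
E
```

```text
t: 7.15
tool_pos: [512.3, -188.7, 157.2]
ee_rot: [-0.62, 0.784, 0.001, -0.0]
wrist_force: [-0.3, 0.1, -1.8]
width: 0.126
t: 7.28
tool_pos: [510.6, -186.7, 155.7]
ee_rot: [-0.62, 0.784, 0.004, -0.002]
wrist_force: [0.7, 0.4, -1.5]
width: 0.124
tool [ 510.6 -186.7  155.7] ang -103.34 shift [ 0.1 -4.2 -4.4] turn -0.04 t 7.275 F [ 0.7  0.4 -1.5] w 0.124
tool z col320: [(165, [-47.7, -31.3, 109.5]), (175, [-31.7, -43.3, 21.9]), (185, [-32.0, -37.9, 22.2]), (195, [-32.4, -32.4, 22.6]), (205, [-32.8, -26.7, 23.4]), (215, [-33.0, -21.3, 22.8]), (225, [-33.2, -15.7, 22.4]), (235, [-33.7, -9.5, 23.4]), (245, [-34.0, -3.7, 23.1]), (255, [-34.3, 2.3, 22.8]), (265, [-34.5, 8.2, 22.3]), (275, [-34.9, 14.7, 22.8])]
```

View pics/w3.png

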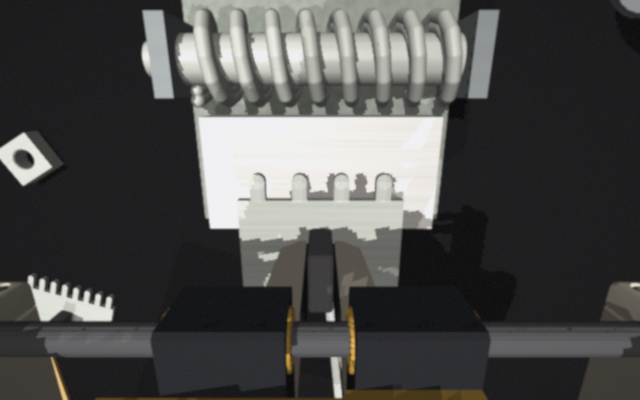

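The picture shows the held leaf (teeth at 257–384, row 180), the ledge (197–445, row 117) and the ridges' near ends at row ~100. The ridges run slightly slanted, so I take their phase from the depth at tooth height.

```bash
python3 - <<'E'
from h import *
f=dict(np.load("pics/w3.npz"));M=f["M"];C=cloud(f,M);ok=f["range_z"]>0
g=f["frame"].min(2)
# ledge: depth points z 40..52
led=ok&(abs(C[...,2]-46)<4);led[200:]=False
n,l,st,_=cv2.connectedComponentsWithStats(led.astype(np.uint8));k=1+st[1:,4].argmax()
p=C[l==k];print("ledge z",np.median(p[:,2]),"box",st[k])
# edges of the ledge: front (row ~117) and sides
m=(g>205)&(l==k);m[:, :]&=True
def edge(sel):
    return sel
q=rays(f,M,np.median(p[:,2]))
rows=range(122,195,4);L=[];Rr=[]
for v in rows:
    c=np.where(m[v,190:460])[0]+190;L.append(q[v,c.min(),:2]);Rr.append(q[v,c.max(),:2])
for n_,e in(("L",L),("R",Rr)):
    e=np.array(e);vx,vy,x0,y0=cv2.fitLine(e.astype(np.float32),cv2.DIST_HUBER,0,.01,.01).ravel();a=np.degrees(np.arctan(vy/vx));print(n_,a,x0,y0)
T=[]
for u in range(215,430,5):
    c=np.where(m[105:150,u])[0]+105;T.append(q[c.min(),u,:2])
vx,vy,x0,y0=cv2.fitLine(np.array(T,np.float32),cv2.DIST_HUBER,0,.01,.01).ravel();print("far edge normal",np.degrees(np.arctan2(vy,vx)),x0,y0)
a=np.radians(-13.3);S=np.array([582.8,-203.9,45.5]);A=np.array([[np.cos(a),-np.sin(a),0],[np.sin(a),np.cos(a),0],[0,0,1]])
Q=(C-S)@A   # seat coords
for n_,e in(("L",L),("R",Rr),("T",T)):
    e=np.c_[np.array(e),np.full(len(e),45.5)];print(n_,((e-S)@A)[[0,len(e)//2,-1],:2].round(1).tolist())
np.save("pics/Q.npy",Q)
s=ok&(Q[...,0]>-8)&(Q[...,0]<34)&(abs(Q[...,1])<95)
for lo,hi in((3,9),(9,16),(16,24)):
    w=s&(Q[...,2]>lo)&(Q[...,2]<hi);y=Q[w][:,1];x=Q[w][:,0]
    b=np.arange(-92,93,2);i=np.digitize(y,b)
    print(lo,[(int(b[k-1]+1),int(x[i==k].min().round())) for k in range(1,len(b)) if (i==k).any()])
w=s&(Q[...,2]>28);y=Q[w];print("top z",np.percentile(Q[s][:,2],99.5))
E
```

```text
ledge z 45.70428697737941 box [  199   117   244    83 17594]
L -13.43221 565.7865 -108.67393
R -13.0126705 525.907 -283.1273
far edge normal 76.34522 577.4333 -191.16528
L [[-11.6, 88.6], [-38.5, 88.4], [-67.2, 89.0]]
R [[-11.5, -89.8], [-38.4, -90.3], [-67.0, -90.2]]
T [[-8.0, 77.2], [-7.9, -0.3], [-8.6, -77.7]]
3 [(-91, 0), (-89, -1), (-87, -1), (-85, 0), (-83, 2), (-81, 14), (-79, 14), (-77, 14), (-75, 14), (-73, 15), (-69, 0), (-67, -1), (-65, -1), (-63, 1), (-61, 2), (-59, 14), (-57, 14), (-55, 14), (-53, 14), (-51, 14), (-49, 2), (-47, 0), (-45, -1), (-43, 0), (-41, 1), (-39, 3), (-37, 14), (-35, 14), (-33, 14), (-31, 14), (-29, 14), (-27, 1), (-25, 0), (-23, -1), (-21, -1), (-19, 1), (-17, 4), (-15, 14), (-13, 14), (-11, 14), (-9, 14), (-7, 14), (-5, 1), (-3, 0), (-1, -1), (1, 0), (3, 1), (9, 14), (11, 14), (13, 14), (15, 14), (17, 1), (19, 0), (21, -1), (23, 0), (31, 15), (33, 14), (35, 14), (37, 14), (39, 1), (41, 0), (43, -1), (45, 0), (55, 15), (57, 14), (59, 14), (61, 1), (63, -1), (65, -1), (67, -1), (79, 14), (81, 14), (83, 1), (85, -1), (87, -1), (89, 0), (91, 1)]
9 [
[... 1012 characters left out ...]
19), (-51, 20), (-49, 20), (-47, 4), (-45, 3), (-43, 2), (-41, 3), (-39, 4), (-37, 8), (-35, 20), (-33, 21), (-31, 21), (-29, 21), (-27, 19), (-25, 4), (-23, 2), (-21, 3), (-19, 3), (-17, 4), (-15, 8), (-13, 20), (-11, 20), (-9, 20), (-7, 19), (-5, 19), (-3, 4), (-1, 3), (1, 2), (3, 3), (5, 4), (7, 9), (9, 21), (11, 20), (13, 20), (15, 20), (17, 20), (19, 4), (21, 3), (23, 2), (25, 3), (27, 4), (29, 10), (31, 19), (33, 20), (35, 20), (37, 20), (39, 6), (41, 4), (43, 3), (45, 3), (47, 3), (49, 4), (51, 11), (55, 21), (57, 20), (59, 20), (61, 7), (63, 3), (65, 3), (67, 3), (69, 3), (71, 5), (73, 10), (79, 21), (81, 19), (83, 20), (85, 20), (87, 19), (89, 20), (91, 20)]
top z 35.200247636430845
```

Ridges sit at y ≈ −0.7 and the roots front at x ≈ −1 in my first seat frame; the yaw is −13.3°. Next I measure the held leaf in that same frame, so camera bias cancels.

```bash
python3 - <<'E'
from h import *
f=dict(np.load("pics/w3.npz"));Q=np.load("pics/Q.npy");ok=f["range_z"]>0
a=np.radians(-13.3);S=np.array([582.8,-203.9,45.5]);A=np.array([[np.cos(a),-np.sin(a),0],[np.sin(a),np.cos(a),0],[0,0,1]])
print("TCP seat",(f["tp"]-S)@A)
r=f["range_z"];m=ok&(abs(Q[...,2]-(155.7-22.5-45.5))<8);m[:160]=0
n,l,st,_=cv2.connectedComponentsWithStats(m.astype(np.uint8));print(st[1:][st[1:,4]>100])
m[285:]=0;m[:,:232]=0;m[:,412:]=0
P=Q[m];t=P[P[:,0]>P[:,0].max()-11]
print("tip x",[round(float(np.percentile(c[:,0],98)),1) for c in [t]])
y=np.sort(t[:,1]);cl=np.split(y,np.where(np.diff(y)>4)[0]+1);print("teeth y",[((c[0]+c[-1])/2).round(1) for c in cl],[round(c[-1]-c[0],1) for c in cl])
tips=[t[(t[:,1]>=c[0])&(t[:,1]<=c[-1]),0].max().round(1) for c in cl];print("tips",tips)
b=P[P[:,0]<P[:,0].max()-18]
print("plate y",np.percentile(b[:,1],[.5,99.5]),"z",np.median(P[:,2]))
G=np.c_[P[:,:2],np.ones(len(P))];k=np.linalg.lstsq(G,P[:,2],rcond=None)[0];print("tilt deg",np.degrees(k[:2]))
E
```

```text
TCP seat [-74.19538283   0.11459382 110.1522623 ]
[[  237   172   168   114 11543]]
tip x [-30.7]
teeth y [np.float64(-33.7), np.float64(-11.7), np.float64(10.2), np.float64(32.2)] [np.float64(8.3), np.float64(7.9), np.float64(8.0), np.float64(8.3)]
tips [np.float64(-30.5), np.float64(-30.2), np.float64(-30.4), np.float64(-30.3)]
plate y [-44.42603273  43.01371427] z 87.38457662884298
tilt deg [-0.94502461  0.08749893]
```

```bash
python3 -m handwheel '[[0,0,30,0,-1],[0,0,30,0,-1],[0,0,10,0,-1],[0,0,4,0,-1],[0,0,0,0,-1],[0,0,0,0,-1]]' 40
python3 - <<'E'
from h import *
from plant import *
s=get_state();a=np.radians(-13.3);S=np.array([582.8,-203.9,45.5]);A=np.array([[np.cos(a),-np.sin(a),0],[np.sin(a),np.cos(a),0],[0,0,1]])
# TCP seat coords wanted: before slide (-74.2,.1,30.5)
togo(s,S+A@[-33,0.1,30.0],-103.3);print("seat tcp",((s["tool_pos"]-S)@A).round(1), R.from_quat(s["ee_rot"]).as_matrix()[:,2].round(4))
E
```

```text
t: 8.07
tool_pos: [514.0, -188.4, 86.7]
ee_rot: [-0.62, 0.784, -0.001, 0.0]
wrist_force: [-0.4, 1.0, -1.2]
width: 0.127
tool [ 514.  -188.4   86.7] ang -103.3 shift [ -0.9 -37.5  11.3] turn 0.0 t 8.075 F [-0.4  1.  -1.2] w 0.127
seat tcp [-70.6  -0.8  41.2] [ 0.0016 -0.001  -1.    ]
```

```bash
python3 -m handwheel '[[-0.9,0,8,0,-1],[0,0,2,0,-1],[0,0,0,0,-1],[0,0,0,0,-1],[0,0,0,0,-1]]' 40
python3 - <<'E'
from h import *
from plant import *
s=get_state();f=grab_frame("wrist");M=toolM(s,f)
a=np.radians(-13.3);S=np.array([582.8,-203.9,45.5]);A=np.array([[np.cos(a),-np.sin(a),0],[np.sin(a),np.cos(a),0],[0,0,1]])
print("seat tcp",((s["tool_pos"]-S)@A).round(1),s["t"],s["wrist_force"].round(1))
cv2.imwrite("pics/w4.png",f["frame"][:,:,::-1])
Q=(cloud(f,M)-S)@A;ok=f["range_z"]>0
def groups(m,y):
    y=np.sort(y);return [((c[0]+c[-1])/2).round(1) for c in np.split(y,np.where(np.diff(y)>3)[0]+1) if len(c)>3]
t=ok&(Q[...,2]>3)&(Q[...,2]<14)&(Q[...,0]<-5)&(Q[...,0]>-45);t[:160]=0;t[285:]=0;t[:,:232]=0;t[:,412:]=0
P=Q[t];print("plate top z",np.median(P[:,2]),"tip x",np.percentile(P[:,0],[99,99.8]));k=P[:,0].max()-11;print("teeth",groups(0,P[P[:,0]>k][:,1]))
w=ok&(Q[...,2]>2)&(Q[...,2]<12)&(Q[...,0]>-4)&(Q[...,0]<5)&(abs(Q[...,1])<80);print("ridges",groups(0,Q[w][:,1]),Q[w][:,0].min())
l=ok&(abs(Q[...,2])<2.5)&(Q[...,0]<-10)&(Q[...,0]>-25);print("ledge z",np.median(Q[l][:,2]))
E
```

```text
t: 8.7
tool_pos: [513.6, -187.2, 75.8]
ee_rot: [-0.62, 0.784, -0.0, 0.0]
wrist_force: [1.3, -0.6, -1.9]
width: 0.128
seat tcp [-71.2   0.3  30.3] 8.7 [ 1.3 -0.6 -1.9]
plate top z 7.514993579116606 tip x [-27.55687648 -27.32920787]
teeth [np.float64(-33.5), np.float64(-11.5), np.float64(10.4), np.float64(32.4)]
ridges [np.float64(-64.9), np.float64(-43.2), np.float64(-22.0), np.float64(-0.8), np.float64(20.5), np.float64(41.8), np.float64(63.9)] -0.7388253438234437
ledge z 0.20581516812904965
```

View pics/w4.png

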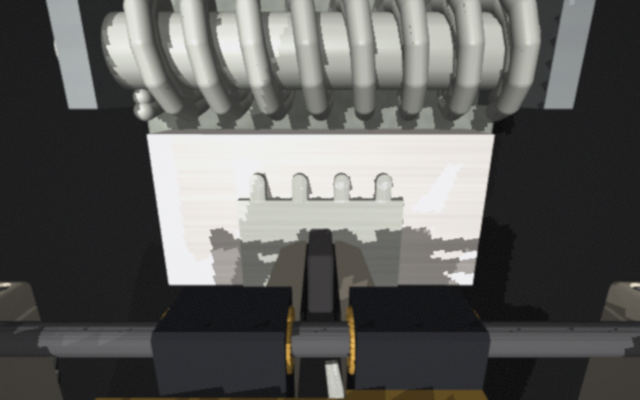

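The leaf sits about 2.3 mm above the ledge, with its teeth (mean y −0.55) centred on the grooves (−0.7) and its tips 27 mm short of the ridges. I slide it in.

```bash
python3 -m handwheel '[[0,-8,0,0,-1],[0,-8,0,0,-1],[0,-8,0,0,-1],[0,-8,0,0,-1],[0,-5,0,0,-1],[0,-2,0,0,-1],[0,0,0,0,-1],[0,0,2,0,-1],[0,0,0,0,-1],[0,0,0,0,-1]]' 40
python3 - <<'E'
from h import *
from plant import *
s=get_state();f=grab_frame("wrist");M=toolM(s,f)
a=np.radians(-13.3);S=np.array([582.8,-203.9,45.5]);A=np.array([[np.cos(a),-np.sin(a),0],[np.sin(a),np.cos(a),0],[0,0,1]])
print("seat tcp",((s["tool_pos"]-S)@A).round(1),s["t"],s["wrist_force"].round(1))
cv2.imwrite("pics/w5.png",f["frame"][:,:,::-1])
E
```

```text
t: 10.0
tool_pos: [551.3, -196.1, 73.6]
ee_rot: [-0.62, 0.784, 0.0, -0.0]
wrist_force: [-0.2, -0.2, -0.9]
width: 0.128
seat tcp [-32.4   0.4  28.1] 10.0 [-0.2 -0.2 -0.9]
```

View pics/w5.png

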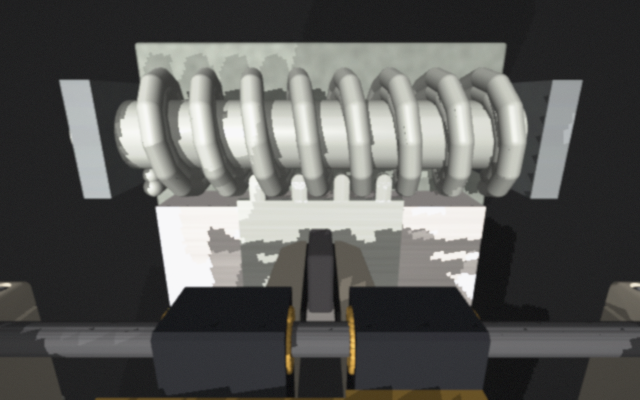

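The teeth are in the grooves (columns 257–384, row ~190), about 1.7 mm short of home and just on the ledge, with no contact force. I release and lift.

```bash
python3 -m handwheel '[[0,-1,0.4,0,-1],[0,0,0,0,-1],[0,0,0,0,0.5],[0,0,0,0,0.5],[0,0,0,0,0.5],[0,0,0,0,0.5],[0,0,-10,0,0.5],[0,0,-40,0,0.5],[0,0,-50,0,0.5],[0,40,-20,0,0.5],[0,0,0,0,0.5],[0,0,0,0,0.5]]' 40
python3 - <<'E'
from h import *
from plant import *
s=get_state();f=grab_frame("wrist");M=toolM(s,f)
a=np.radians(-13.3);S=np.array([582.8,-203.9,45.5]);A=np.array([[np.cos(a),-np.sin(a),0],[np.sin(a),np.cos(a),0],[0,0,1]])
print("seat tcp",((s["tool_pos"]-S)@A).round(1),s["t"],s["wrist_force"].round(1),s["width"])
cv2.imwrite("pics/w6.png",f["frame"][:,:,::-1])
Q=(cloud(f,M)-S)@A;ok=f["range_z"]>0
t=ok&(Q[...,2]>3)&(Q[...,2]<9)&(Q[...,0]<-6)&(Q[...,0]>-70)&(abs(Q[...,1])<60);P=Q[t]
print("plate z",np.median(P[:,2]),"tilt",np.degrees(np.linalg.lstsq(np.c_[P[:,:2],np.ones(len(P))],P[:,2],rcond=None)[0][:2]),"xy rect",cv2.minAreaRect(P[:,:2].astype(np.float32)),P[:,0].min())
l=ok&(abs(Q[...,2])<2.5)&(Q[...,0]<-10)&(Q[...,0]>-60)&(abs(Q[...,1])<88);print("ledge z",np.median(Q[l][:,2]))
b=Q[ok&(Q[...,2]>36)&(Q[...,2]<46)&(Q[...,0]<-10)&(Q[...,0]>-60)&(abs(Q[...,1])<30)];print("grip",cv2.minAreaRect(b[:,:2].astype(np.float32)),np.median(b[:,2]))
E
```

```text
t: 11.55
tool_pos: [513.8, -187.3, 193.6]
ee_rot: [-0.62, 0.784, -0.0, 0.0]
wrist_force: [1.1, -0.2, -0.1]
width: 0.749
seat tcp [-71.    0.3 148.1] 11.55 [ 1.1 -0.2 -0.1] 0.7488693475787008
plate z 5.2203891873732005 tilt [-0.03884033 -0.03171665] xy rect ((-33.920257568359375, -0.7927055358886719), (88.19375610351562, 55.3093376159668), 89.9936294555664) -61.577050796468036
ledge z 0.21386983898361223
grip ((-30.995853424072266, -0.819389820098877), (11.57958698272705, 29.572574615478516), 89.76526641845703) 40.057219192118595
```

View pics/w6.png

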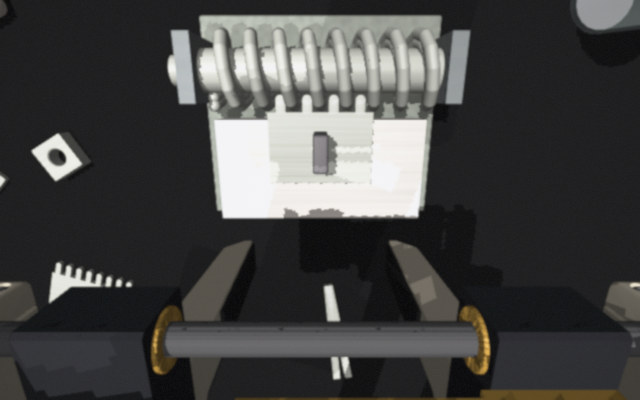

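The leaf lies flat on the ledge with its teeth in the grooves (columns 278–362, row ~105), and the gripper is clear. I hand the job in.

```bash
python3 -c "
from plant import *
print(sign_off())"
```

```text
the job is handed in; nothing more can be done
None
```

I gripped the four-tooth leaf by its block, slid it along the ledge into the screw threads, let go, lifted clear and handed the job in at about 11.6 s.

My last check was a wrist view taken after letting go:
- **Position:** the leaf is within about 1 mm of home in x and within 0.2 mm of the groove centre in y. It sits in the middle threads.
- **Attitude:** its underside is on the ledge, with tilt under 0.1° and square to the screw within about 0.3°.
- **Contact:** the gripper was clear, with wrist force near zero.

One measurement disagreed with the rest. In the first look over the stand, the arm was still swinging by about 4 mm and the leaf seemed tilted about 1°. I measured again once it had settled, before sliding the leaf in.

I did not measure the other two leaves again at the end. They had not moved when I lifted the matching leaf, and the arm only passed well above them after that.

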